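Unlock the folding stay and shut the tool chest

TASK

The tool chest on the bench is propped open by the locked folding stay on its end. Lift the stay's knee past centre by its handle so that it unlocks, without straining the stay's foot bracket, then lower the lid gently, without slamming it, and press its free edge home on the seal with about 15 newtons for a second (10 at least, never 25). Leave the tins and the jar where they stand.

Things in the scene. Friction and masses are not known exactly. Their poses are not given: they have to be found in the camera images.
- chest: Open plywood tool chest, 220 long (its x) x 220 deep (its y) x 110 mm high, fixed on a packing board that lifts it 0 to 20 mm off the bench. Origin: centre of its underside. Its lid is hinged along the top of its +y side; the folding stay is on its +x end face.
- lid: The plywood lid, 224 x 222 x 14 mm, about 0.45 kg, standing open at 75 deg from shut. Origin: on the hinge line at mid length; its axes are the chest's while it stands as found. The outer face looks to the chest's +y (and up). Any push on it of 25 N or more is too much.
- lid_hinge (a point): Point on the lid's hinge line at mid length: chest frame (0, +110, 110) mm. The hinge line runs along the chest's x.
- lid_edge (a point): Middle of the lid's free edge, on its outer face: 220 mm from the hinge along the lid and 14 mm out of the hinge plane.
- lid_swing (a joint): Lid angle, rad: 0 as it stands open, 1.309 where the shut lid meets the rubber seal (a hard stop: it hardly gives). The hinge is stiff: the lid stays where it is left, and 1 to 5 N at the free edge lowers it once the stay is unlocked.
- handle_grip (a point): Grip point of the stay's handle, a rubber bar of 18 mm diameter, 62 mm long, along the chest's x, sticking out from the knee (24 mm end cap). On its axis (the knee's axis), 65 mm out from the chest's end face, 25 mm inside the end cap, 130 mm above the chest's underside when locked. Fixed to the lower link: moves on a circle of 105 mm radius about the foot pivot in the chest's y-z plane.
- foot_pivot (a point): On the axis of the stay's foot pivot, level in x with handle_grip: chest frame (175, -90, 85) mm. The lower link (105 mm) runs from it to the knee, rising 25 deg towards the chest's +y when locked; the upper link (105 mm) goes on to the lid, 90 mm from the hinge. Unlocking carries the knee up and towards -y round this pivot.
- knee (a joint): Knee angle, rad: 0 locked on its stop (knee sags below the line foot-lid), 0.244 links in line (centre), growing as the knee rises and folds, about 2.25 when the lid is shut. Beyond 0.45 it stays unlocked by itself. Passing centre lifts the lid about 1 deg and resists with a few newtons; then the lid sinks a little. Near centre the knee turns 2 rad per rad of the lower link.
- stay_foot (a joint): Give of the stay's foot bracket along the chest's y, m: 0 unloaded, sprung at 12 N per mm. It is bent, and the job spoilt, beyond 0.0025 either way (30 N). Passing centre alone uses about 0.001; pulling or pushing the handle along the lower link, or pressing down the lid while the stay is locked, adds to it.
- paint_tin: Steel paint tin, 90 mm diameter, 105 mm high, bystander. Origin: centre of its underside.
- spray_can: Aluminium can, 60 mm diameter, 150 mm high, bystander. Origin: centre of its underside.
- screw_jar: Glass jar with steel cap, 66 mm diameter, 85 mm high, bystander. Origin: centre of its underside.

How it is judged:
By the outcome, as a careful person would: the job done as asked, in the order asked, and still so for the second after the job is handed in, with the robot touching nothing.
It also fails if it takes over 72 s, if anything falls off the work surface, if the arm or the gripper's body presses on something with over 40 N, if the wrist force passes 120 N, or if a joint passes its speed limit or range.

ROBOT

A 6-joint arm with a two-finger parallel gripper is mounted at the origin on the work surface. World frame = base frame: x ahead of the robot, y to its left, z up, the work surface at z = 0. Lengths are in m, angles in rad, forces in N, time in s.
With the tool pointing down it reaches from about 0.3 to 0.875 m from the base axis. Payload 6.4 kg.
Tool frame: the origin (TCP) lies on the mounting face of the last link; the fingertips stand 173 mm ahead of it and the grasp point (between the pads) lies 155 mm ahead of it (ctrl.tip_reach is the distance from the TCP to the fingertips, in m); z points along the fingers, y is the line along which they close (so a half turn about z gives the same grasp; the last joint's range is limited). The gripper opens to 85 mm and grips with 20 to 120 N. Pads are 22 mm wide; open, the fingers measure 114 mm over their backs; the gripper's body (76 mm by 85 mm) begins 54 mm behind the grasp point. The pads swing forward as they close: fully open they stand 13 mm farther back than shut.
Start: joints at [-1.456, 0.181, 1.607, -0, 1.354, -0.206], TCP at [0.181, -0.546, 0.405] pointing down, gripper open.
Joint ranges: [-2.99, 2.99], [-0.89, 2.07], [0.3, 2.58], [-1.14, 4.28], [0, 2.63], [-3.12, 3.12]. Speed limits (rad/s): [2.57, 2.57, 3.01, 3.14, 3.14, 3.14].

INTERFACE

Orientations are given as a unit quaternion [w, x, y, z].
In Python, from bench import ctrl gives the robot as it stands.
- The arm moves only by the shell command python3 -m pendant 'ROWS'. ROWS is JSON, a list that holds one entry, the list of rows, each a list of 7 numbers: the opening, from 0 (shut) to 1 (fully open), then the shift along the tool's x, y, z in mm, then the turn, a rotation vector about the tool's x, y, z in rad. A call has 1 to 5 rows; each row is the pose to reach, as a shift and turn from the pose commanded when the call began, along the tool's axes at that moment; what a row does not reach only later rows make up. A row lasts 1/12 s, in which the tool goes at most 41.7 mm and 7.16 degrees, less where a joint would pass 70% of its speed; a pose out of reach is approached as far as the arm can. A call with a gripper value outside its range is refused whole. The fingers move at their own pace and stop on an object; the grip force is fixed at half the most. Time passes only in rows, so rows that repeat a pose let the fingers close. It gives the time, the measured TCP pose, the force, the opening and the grip force at its end, in the units of the state.
- ctrl.get_obs(): the state, without advancing time (a new reading comes with each control period).
- ctrl.camera(name): name is "scene" or "side" or "wrist"; returns the picture (420x560x3 uint8, red, green, blue); there is no depth.
- ctrl.camera_params(name): a dict with "mtx" (3x3 intrinsics, pixels), "world_from_camera" (4x4, takes a point from camera to world coordinates); the wrist camera has in their place "tool_from_camera" (4x4, takes a point from camera to tool coordinates, whose origin is the TCP and whose axes are the flange's). Camera axes: x right, y down, z forward; pixel columns grow to the right and rows downward; lengths in m; the calibration is good to about 2 mm. A picture is of the moment at which its call begins: read the wrist's pose just before it. camera_params takes no time and is no camera call.
- ctrl.hand_in(): hands the job in; it is judged then, once.
Trained networks look in the newest picture that a camera, given by its name, has taken for a name from the list of things; names that differ only in an ending like _2 or _b are one class to them, and where a whole thing is asked for, a point or a joint stands for the part that bears it (a point fixed in the world has none). Each returns a list of dicts, best first, with "confidence" (0 to 1); they miss things now and then, are a little off and sometimes report something else, mostly with a low value. They report only what shows in the picture. A call takes as long as a camera call.
- ctrl.boxes_of(camera, name): "point" ([column, row] as shares, 0 to 1, of the picture: columns of its width, rows of its height, amid what is visible of it).
The state is a dict: "time_s": time; "q": joint angles; "dq": joint speeds; "joint_efforts": joint torques, N m; "eef_pos": TCP position; "eef_rot": TCP orientation; "wrist_force": force on the tool from outside, world axes, zero at the start; "torque": the same for the moment, N m; "opening": opening from 0.0 (shut) to 1.0 (fully open); "grasp_force": force on a finger pad.
Only numpy, scipy, OpenCV 4.12 (cv2) and the standard library are available. Lean on these libraries where they do the work, as an engineer would, in place of code of your own. Each camera call takes 0.05 s, during which the arm holds its last target. There are 200 camera calls.

## Working session

There is one attempt and no reset: what is moved stays moved. The work goes in short steps, Python scripts to look and compute and a shell command to move; the robot and the scene stay as the last step left them, time stands still between calls to the robot, and variables do not carry over. Pictures are saved under pics/ and viewed, at most 10 in all, crops included, and the job is handed in when it is done.

```bash
ls; mkdir -p pics
python3 - <<'E'
from bench import ctrl
import cv2,numpy as np
o=ctrl.get_obs();print(o)
ims=[]
for c in ["scene","side"]:
    im=ctrl.camera(c);cv2.imwrite(f"pics/{c}0.png",im[:,:,::-1])
    p=ctrl.camera_params(c);print(c,np.round(p["mtx"],1).tolist(),np.round(p["world_from_camera"],3).tolist())
    for n in ["chest","lid","lid_edge","handle_grip","paint_tin","spray_can","screw_jar"]:
        print(n,[(np.round(np.array(d["point"])*[560,420],1).tolist(),round(d["confidence"],2)) for d in ctrl.boxes_of(c,n)[:2]])
E
```

```text
pics
{'time_s': 0.0, 'q': array([-1.45628585e+00,  1.81547767e-01,  1.60801888e+00, -1.17559674e-05,
        1.35375865e+00, -2.06313271e-01]), 'dq': array([-1.46223628e-03,  5.98661171e-04,  8.36450307e-06, -2.19233167e-03,
        5.75864053e-04,  2.00154583e-03]), 'joint_efforts': array([-2.73820078e-04, -4.44876266e+01, -3.51334190e+01, -4.17421043e-04,
        9.05748457e-03,  1.61312857e-05]), 'eef_pos': array([ 0.18130366, -0.54540286,  0.40377484]), 'eef_rot': array([-8.65668195e-04,  9.87161007e-01,  1.59726001e-01,  3.40182731e-05]), 'wrist_force': array([-0.07151829,  0.12982543, -0.11224296]), 'torque': array([ 0.0319789 ,  0.02603713, -0.04911198]), 'grasp_force': 0.0, 'opening': 1.0003582837877643}
scene [[496.2, 0.0, 283.2], [0.0, 496.2, 213.1], [0.0, 0.0, 1.0]] [[0.829, 0.296, -0.475, 1.195], [0.559, -0.464, 0.687, -0.915], [-0.017, -0.835, -0.55, 0.938], [0.0, 0.0, 0.0, 1.0]]
chest [([290.1, 224.4], 0.58)]
lid [([307.3, 173.5], 0.83), ([311.5, 232.1], 0.55)]
lid_edge [([305.8, 171.5], 0.72)]
handle_grip [([312.6, 232.3], 0.93)]
paint_tin [([137.3, 325.5], 0.7)]
spray_can []
screw_jar [([183.8, 349.6], 0.56)]
side [[462.4, 0.0, 286.4], [0.0, 462.4, 213.9], [0.0, 0.0, 1.0]] [[-0.061, -0.714, 0.698, -0.476], [-0.998, 0.045, -0.041, 0.061], [-0.002, -0.699, -0.715, 1.283], [0.0, 0.0, 0.0, 1.0]]
chest [([236.3, 254.5], 0.79)]
lid [([228.1, 225.2], 0.84), ([250.9, 202.5], 0.57)]
lid_edge [([228.2, 223.6], 0.82)]
handle_grip [([256.0, 211.7], 0.51), ([255.9, 209.4], 0.32)]
paint_tin [([415.5, 278.3], 0.89), ([399.9, 248.9], 0.72)]
spray_can [([159.7, 283.5], 0.81), ([230.9, 220.2], 0.72)]
screw_jar [([400.2, 245.2], 0.94)]
```

```bash
python3 -c "
import cv2
a=cv2.imread('pics/scene0.png');b=cv2.imread('pics/side0.png')
cv2.imwrite('pics/scene0c.png',cv2.resize(a[100:300,180:440],None,fx=3,fy=3,interpolation=cv2.INTER_CUBIC))
cv2.imwrite('pics/side0c.png',cv2.resize(b[130:330,130:330],None,fx=3,fy=3,interpolation=cv2.INTER_CUBIC))
"
```

```text
(no output)
```

View pics/scene0.png

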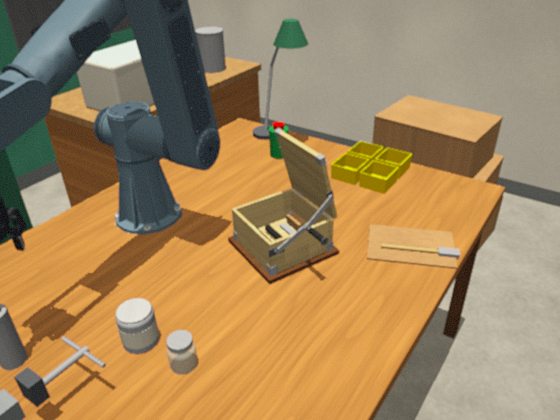

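View pics/scene0c.png

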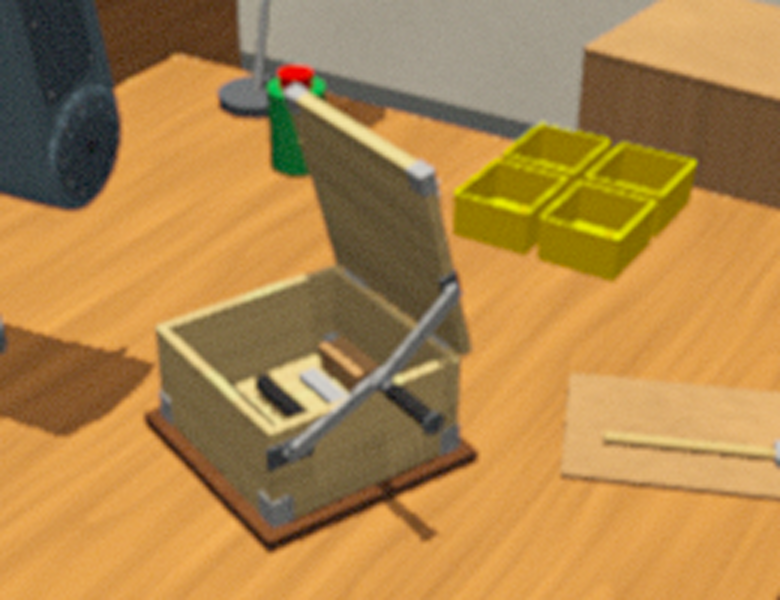

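View pics/side0c.png

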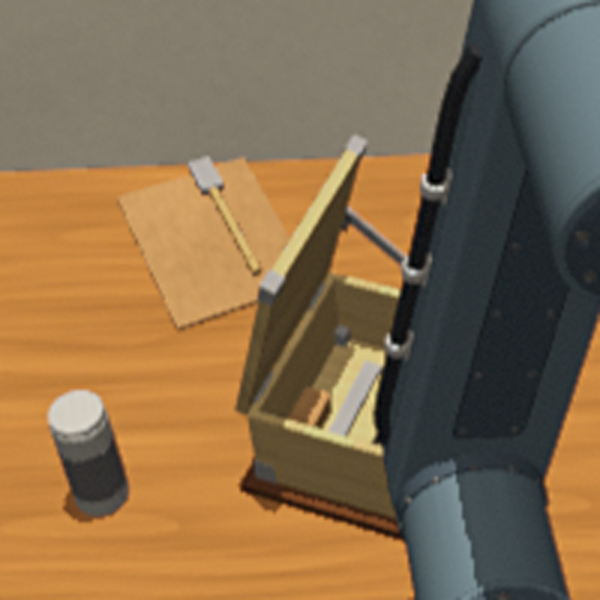

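The scene view shows the chest's front corner (chest +x,−y) at full-image px ≈(271,244), its handle cap at ≈(325,240), and the lid edge ends at (278,131) and (322,157). In the side view the lid edge ends are at (249,178) and (220,224), and the upper links are partly hidden by the arm.

```bash
cat > h.py <<'E'
import numpy as np
from scipy.optimize import least_squares
from scipy.spatial.transform import Rotation as R
from bench import ctrl
c,s=np.cos(np.radians(75)),np.sin(np.radians(75))
E=lambda x,l,n:(x,110-l*c+n*s,110+l*s+n*c)
def proj(cam,P):
    p=ctrl.camera_params(cam);T=np.linalg.inv(p["world_from_camera"])
    q=(T[:3,:3]@np.atleast_2d(P).T+T[:3,3:]).T@np.array(p["mtx"]).T
    return q[:,:2]/q[:,2:]
def c2w(v,P):
    P=np.atleast_2d(P)/1000.
    return P@R.from_euler('z',v[2]).as_matrix().T+[v[0],v[1],v[3]]
def fit(obs,v0):
    def f(v,w=True):
        r=[(proj(cam,c2w(v,[p for p,_ in o]))-[u for _,u in o]).ravel() for cam,o in obs.items()]
        return np.concatenate(r+[[np.clip(v[3]-.02,0,1)*3e3,np.clip(-v[3],0,1)*3e3]])
    return least_squares(f,v0,loss='soft_l1',x_scale=[.01,.01,.05,.01])
E
cat > fit.py <<'E'
from h import *
sc=lambda x,y:(x/3+180,y/3+100)
sd=lambda x,y:(x/3+130,y/3+130)
obs={"scene":[((-110,-110,110),sc(160,328)),((110,-110,110),sc(272,433)),((110,110,110),sc(460,352)),((110,-110,0),sc(270,524)),
 (E(112,222,7),sc(424,170)),(E(-112,222,7),sc(293,91)),((200,5.2,130),sc(434,420))],
"side":[(E(112,222,7),sd(357,146)),(E(-112,222,7),sd(270,283)),((-110,110,0),sd(262,478))]}
best=min((fit(obs,[.6,-.1,a,.01]) for a in np.arange(-3,3,.5)),key=lambda r:r.cost)
v=best.x;print(best.cost,v);print(np.round(best.fun,1))
for n,p in dict(grip=(175,5.2,130),foot=(175,-90,85),knee=(115,5.2,130),hinge=(0,110,110),edge=E(0,220,14)).items():print(n,np.round(c2w(v,p)[0],4))
E
python3 fit.py
```

```text
9.192242775729394 [ 0.48892806  0.097309   -0.3880948   0.01439111]
[-2.  -0.7 -0.3  0.1  0.4  1.1  1.5  0.7  1.   0.3 -1.7 -1.5 -0.3  0.2
  0.6 -2.7 -0.5  1.9 -1.2 -0.1  0.   0. ]
grip [0.6529 0.0359 0.1444]
foot [ 0.6169 -0.0522  0.0994]
knee [0.5973 0.0586 0.1444]
hinge [0.5306 0.1991 0.1244]
edge [0.5141 0.1589 0.3405]
```

```bash
cat >> h.py <<'E'
V=np.array([0.48892806,0.097309,-0.3880948,0.01439111])
def tool(tilt,yaw=None):
    """tool x = chest x, pointing `tilt` deg below horizontal toward chest -y"""
    yaw=V[2] if yaw is None else yaw
    X=R.from_euler('z',yaw).apply([1,0,0]);Y=R.from_euler('z',yaw).apply([0,1,0]);t=np.radians(tilt)
    z=-Y*np.cos(t)-np.array([0,0,1])*np.sin(t)
    return R.from_matrix(np.c_[X,np.cross(z,X),z])
def cur():
    o=ctrl.get_obs();return np.array(o["eef_pos"]),R.from_quat(o["eef_rot"],scalar_first=True)
def seq(ws,start=None):
    p,r=start or cur()
    for q,s in ws:
        d=r.inv().apply(np.array(q)-p)*1000;w=(r.inv()*s).as_rotvec()
        print(np.round(d,1).tolist(),np.round(w,3).tolist(),'rows>=',round(max(np.linalg.norm(d)/41.7,np.linalg.norm(w)/.125),1));p,r=np.array(q),s
def tcp(pt,r,reach=.155): return np.array(pt)-r.apply([0,0,reach])
E
python3 - <<'E'
from h import *
t=tool(40);g=c2w(V,(177,5.2,130))[0]
seq([((.6,-.3,.45),tool(90)),((.76,.05,.42),tool(60)),(tcp(g,t,.235),t)])
print(tcp(g,t,.235))
for n in ["paint_tin","screw_jar","spray_can"]:
    p=ctrl.camera_params("side");W=np.array(p["world_from_camera"])
    px={"paint_tin":(415.5,278.3),"screw_jar":(400,245),"spray_can":(159.7,283.5)}[n]
    d=W[:3,:3]@np.linalg.solve(p["mtx"],[*px,1]);print(n,W[:3,3]+d*(.05-W[2,3])/d[2])
E
```

```text
[474.8, -101.1, -45.3] [0.0, -0.0, 0.709] rows>= 11.7
[15.7, -384.5, 30.0] [-0.524, -0.0, -0.0] rows>= 9.3
[-91.8, -171.8, 44.7] [-0.349, 0.0, -0.0] rows>= 4.8
[0.72285703 0.20177359 0.2954462 ]
paint_tin [ 0.40542144 -0.41535136  0.05      ]
screw_jar [ 0.55015286 -0.39800215  0.05      ]
spray_can [0.43733736 0.42006762 0.05      ]
```

```bash
python3 -m pendant '[[[1,40,-8,-4,0,0,0],[1,80,-17,-8,0,0,0],[1,120,-25,-11,0,0,0],[1,160,-34,-15,0,0,0],[1,200,-42,-19,0,0,0]]]'
python3 -m pendant '[[[1,40,-8,-4,0,0,0.12],[1,80,-17,-8,0,0,0.24],[1,120,-25,-11,0,0,0.36],[1,160,-34,-15,0,0,0.48],[1,200,-42,-19,0,0,0.6]]]'
python3 -m pendant '[[[1,40,-8,-5,0,0,0.109],[1,74,-17,-7,0,0,0.109]]]'
python3 -c "
from h import *
t=tool(40);g=c2w(V,(177,5.2,130))[0]
print(cur()[0],ctrl.get_obs()['q'])
seq([((.76,-.1,.43),tool(75)),((.76,.08,.42),tool(55)),(tcp(g,t,.235),t)])"
```

```text
time_s: 1.22
eef_pos: [0.3592, -0.4415, 0.424]
eef_rot: [0.0, 0.987, 0.159, 0.0]
wrist_force: [0.4, -0.5, 0.1]
opening: 0.996
grasp_force: 0.0
time_s: 1.63
eef_pos: [0.5277, -0.3432, 0.442]
eef_rot: [0.0, 0.991, -0.135, -0.0]
wrist_force: [0.4, -1.0, -0.1]
opening: 1.005
grasp_force: 0.0
time_s: 1.8
eef_pos: [0.6045, -0.3458, 0.4499]
eef_rot: [0.0, 0.982, -0.187, 0.001]
wrist_force: [-0.6, -0.7, 0.6]
opening: 1.009
grasp_force: 0.0
[ 0.60452827 -0.3458424   0.4498846 ] [-6.89625167e-01  4.18867781e-01  1.21613082e+00  1.23029553e-04
  1.50491844e+00  1.25826490e+00]
[54.0, -285.8, 19.9] [-0.261, -0.003, 0.011] rows>= 7.0
[-68.1, -163.5, -33.5] [-0.349, 0.0, -0.0] rows>= 4.3
[-80.5, -152.3, 45.4] [-0.262, 0.0, 0.0] rows>= 4.3
```

```bash
python3 -m pendant '[[[1,9,-40,3,-0.03,0,0],[1,18,-80,6,-0.06,0,0],[1,24,-120,9,-0.1,0,0],[1,30,-160,11,-0.13,0,0],[1,30,-160,11,-0.13,0,0]]]'
python3 -c "
from h import *
t=tool(40);g=c2w(V,(177,5.2,130))[0]
print(cur()[0],ctrl.get_obs()['q'])
seq([((.76,-.04,.43),tool(68)),((.76,.10,.40),tool(50)),(tcp(g,t,.235),t)])"
```

```text
time_s: 2.22
eef_pos: [0.6914, -0.2017, 0.4366]
eef_rot: [0.063, 0.981, -0.181, -0.012]
wrist_force: [0.5, -0.6, 0.9]
opening: 0.999
grasp_force: 0.0
[ 0.69144156 -0.20166419  0.43658674] [-0.42201204  0.48651146  1.15149384 -0.12824591  1.49791402  1.52279673]
[6.3, -174.9, -15.9] [-0.256, -0.005, 0.023] rows>= 4.2
[-53.0, -131.4, -20.7] [-0.314, 0.0, 0.0] rows>= 3.4
[-72.9, -128.6, 28.6] [-0.175, 0.0, -0.0] rows>= 3.6
```

```bash
python3 -m pendant '[[[1,1,-40,-4,-0.06,0,0],[1,3,-80,-8,-0.12,0,0.01],[1,5,-120,-12,-0.19,0,0.01],[1,6,-160,-15,-0.25,0,0.02],[1,6,-175,-16,-0.256,0,0.02]]]'
python3 -m pendant '[[[1,-13,-33,-5,-0.08,0,0],[1,-26,-66,-10,-0.16,0,0],[1,-40,-99,-15,-0.24,0,0],[1,-53,-131,-21,-0.31,0,0],[1,-53,-131,-21,-0.31,0,0]]]'
python3 -c "
from h import *
t=tool(40);g=c2w(V,(177,5.2,130))[0]
print(cur()[0],ctrl.get_obs()['q'])
seq([(tcp(g,t,.235),t)])"
```

```text
time_s: 2.63
eef_pos: [0.7592, -0.0421, 0.4298]
eef_rot: [0.189, 0.963, -0.189, -0.035]
wrist_force: [0.3, 0.2, -0.1]
opening: 0.998
grasp_force: 0.0
time_s: 3.05
eef_pos: [0.7577, 0.0991, 0.3969]
eef_rot: [0.336, 0.922, -0.18, -0.066]
wrist_force: [0.8, 0.5, -0.2]
opening: 0.998
grasp_force: 0.0
[0.75767164 0.09908112 0.39688036] [ 0.08498618  0.7525592   0.89556327 -0.63012189  1.8051843   1.98848527]
[-70.7, -128.2, 24.9] [-0.174, -0.001, 0.003] rows>= 3.6
```

```bash
python3 -m pendant '[[[1,-18,-32,6,-0.05,0,0],[1,-36,-64,12,-0.1,0,0],[1,-53,-96,18,-0.15,0,0],[1,-71,-128,25,-0.174,0,0],[1,-71,-128,25,-0.174,0,0]]]'
python3 -m pendant '[[[1,0,0,0,0,0,0],[1,0,0,0,0,0,0]]]'
python3 -c "
from h import *
import cv2
p,r=cur();print(p,ctrl.get_obs()['q'])
im=ctrl.camera('wrist');cv2.imwrite('pics/w1.png',im[:,:,::-1])
print([(np.array(d['point'])*[560,420],d['confidence']) for d in ctrl.boxes_of('wrist','handle_grip')])
w=ctrl.camera_params('wrist');T=np.eye(4);T[:3,:3]=r.as_matrix();T[:3,3]=p
W=T@w['tool_from_camera'];print(np.round(w['mtx'],1).tolist(),np.round(w['tool_from_camera'],3).tolist())
for P in [(200,5.2,130),(175,5.2,130),(138,5.2,130),(115,-90,85)]:
  q=np.linalg.inv(W)@np.r_[c2w(V,P)[0],1];q=np.array(w['mtx'])@q[:3];print(P,q[:2]/q[2])
s=ctrl.camera('scene');cv2.imwrite('pics/s1.png',cv2.resize(s[60:300,180:500],None,fx=2.4,fy=2.4,interpolation=cv2.INTER_CUBIC)[:,:,::-1])
"
```

```text
time_s: 3.47
eef_pos: [0.7216, 0.1991, 0.2906]
eef_rot: [0.415, 0.889, -0.173, -0.085]
wrist_force: [-0.8, -0.5, -2.1]
opening: 1.001
grasp_force: 0.0
time_s: 3.63
eef_pos: [0.7254, 0.1938, 0.2997]
eef_rot: [0.414, 0.889, -0.178, -0.08]
wrist_force: [0.6, -0.4, 0.1]
opening: 1.001
grasp_force: 0.0
[0.72540109 0.19380745 0.29969764] [ 0.2252503   0.8669329   0.9398041  -0.70777608  1.85099239  2.17408203]
[(array([274.008, 272.496]), 0.92)]
[[322.5, 0.0, 278.1], [0.0, 322.5, 203.7], [0.0, 0.0, 1.0]] [[0.0, -0.956, -0.294, 0.077], [1.0, -0.001, 0.002, -0.001], [-0.002, -0.294, 0.956, 0.031], [0.0, 0.0, 0.0, 1.0]]
(200, 5.2, 130) [267.97371147 199.812117  ]
(175, 5.2, 130) [268.5726286  235.38532945]
(138, 5.2, 130) [269.38830485 283.8331409 ]
(115, -90, 85) [298.29159905 250.87345873]
```

View pics/w1.png

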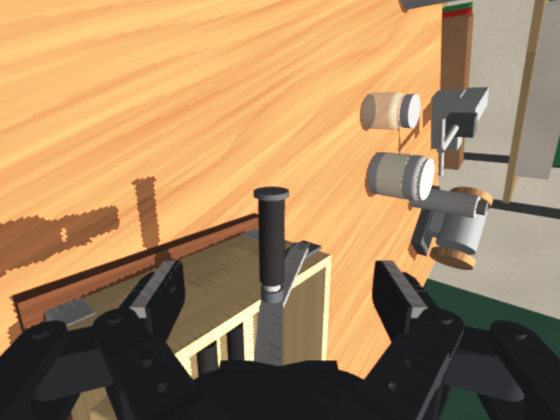

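View pics/s1.png

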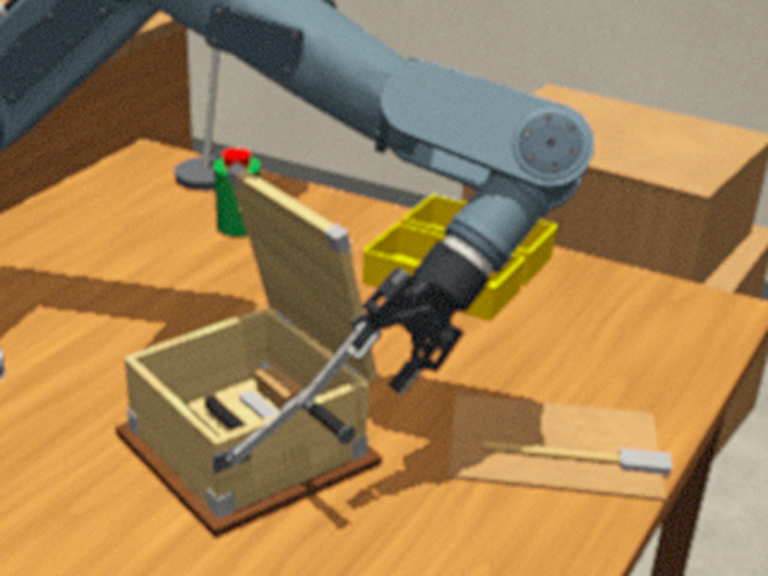

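The wrist view shows the handle axis at column ≈271, from its cap at row ≈192 to its inner end at row ≈283, centred between the fingers. The scene crop shows the gripper beyond the handle on the chest's +y side, clear of lid and stay.

```bash
cat > fit2.py <<'E'
from h import *
import h
o=ctrl.get_obs();p,r=cur();w=ctrl.camera_params('wrist');T=np.eye(4);T[:3,:3]=r.as_matrix();T[:3,3]=p
W=T@w['tool_from_camera'];old=ctrl.camera_params
h.ctrl.camera_params=lambda c:{'mtx':w['mtx'],'world_from_camera':W} if c=='wrist' else old(c)
exec(open('fit.py').read().split('best=')[0].replace('from h import *',''))
obs['wrist']=[((200,5.2,130),(271,192)),((138,5.2,130),(271,284)),((110,-110,110),(330,255))]
b=fit(obs,V);v=b.x;print(b.cost,v);print(np.round(b.fun,1))
print(proj('wrist',c2w(V,[q for q,_ in obs['wrist']])))
for n,P in dict(grip=(175,5.2,130)).items():
  print(c2w(v,P)[0],c2w(V,P)[0]); 
  for vv in (v,V): print(n,np.round(r.inv().apply(c2w(vv,P)[0]-p)*1000,1))
E
python3 fit2.py
```

```text
16.612832324578527 [ 0.49070213  0.09610906 -0.39791153  0.01631611]
[-1.7 -1.1 -0.6 -0.1  0.7  1.2  1.3  0.6  1.2  0.1 -1.  -1.8 -0.5  0.3
  1.3 -3.6 -0.4  0.7 -1.  -1.3 -0.8  5.4  0.2 -2.3  0.5 -0.1  0.   0. ]
[[265.64983226 200.84153434]
 [267.51972341 284.44520771]
 [328.09177597 255.81731249]]
[0.65404474 0.03309137 0.14631611] [0.65288142 0.03589781 0.14439111]
grip [ -6.2  -5.2 233.9]
grip [ -8.4  -8.  233.5]
```

```bash
sed -i 's/^V=.*/V=np.array([0.49070213,0.09610906,-0.39791153,0.01631611])/' h.py
python3 -m pendant '[[[1,-2,-2,20,0,0,0],[1,-3,-4,40,0,0,0],[1,-4,-5,60,0,0,0],[1,-4,-5,80,0,0,0],[1,-4,-5,80,0,0,0]]]'
python3 -m pendant '[[[0.38,0,0,0,0,0,0],[0.38,0,0,0,0,0,0],[0.38,0,0,0,0,0,0],[0.38,0,0,0,0,0,0],[0.38,0,0,0,0,0,0]]]'
python3 -c "
from h import *
import cv2
p,r=cur();print(p,ctrl.get_obs()['q'],r.inv().apply(c2w(V,(175,5.2,130))[0]-p)*1000)
im=ctrl.camera('wrist');cv2.imwrite('pics/w2.png',im[:,:,::-1])
"
```

```text
time_s: 4.2
eef_pos: [0.6986, 0.1387, 0.242]
eef_rot: [0.414, 0.889, -0.179, -0.082]
wrist_force: [-0.5, 0.1, -0.5]
opening: 0.998
grasp_force: 0.0
time_s: 4.62
eef_pos: [0.6998, 0.1431, 0.2448]
eef_rot: [0.413, 0.889, -0.178, -0.079]
wrist_force: [0.3, 0.6, -0.1]
opening: 0.382
grasp_force: 0.0
[0.69976747 0.14308911 0.24476223] [ 0.16898134  0.83632127  1.11032873 -0.7145154   1.7086465   2.22598259] [ -0.91956948   1.72441832 154.52472413]
```

View pics/w2.png

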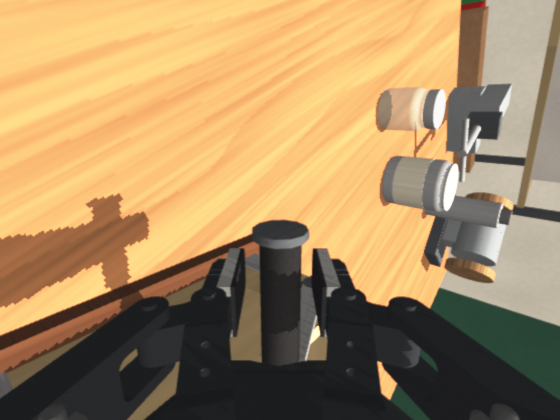

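Handle (cols 262–300) sits centred between the pads (243–315). Caging it loosely and lifting along the arc.

```bash
python3 -m pendant '[[[0.26,0,0,0,0,0,0],[0.26,0,0,0,0,0,0],[0.26,0,0,0,0,0,0]]]'
python3 -m pendant '[[[0.26,0,1,0,0,0,0],[0.26,0,2,0,0,0,0],[0.26,0,3,0,0,0,0],[0.26,0,4,-0.5,0,0,0],[0.26,0,5,-0.7,0,0,0]]]'
python3 -m pendant '[[[0.26,0,1,-0.2,0,0,0],[0.26,0,2,-0.4,0,0,0],[0.26,0,3,-0.6,0,0,0],[0.26,0,4,-0.8,0,0,0],[0.26,0,5,-1,0,0,0]]]'
```

```text
time_s: 4.92
eef_pos: [0.6994, 0.1425, 0.2438]
eef_rot: [0.414, 0.889, -0.178, -0.08]
wrist_force: [0.2, 0.5, -0.2]
opening: 0.262
grasp_force: 0.0
time_s: 5.33
eef_pos: [0.6983, 0.1398, 0.2479]
eef_rot: [0.414, 0.889, -0.178, -0.08]
wrist_force: [0.0, 0.1, -1.8]
opening: 0.256
grasp_force: 0.9
time_s: 5.75
eef_pos: [0.6973, 0.1376, 0.2527]
eef_rot: [0.414, 0.889, -0.178, -0.08]
wrist_force: [1.0, 0.9, -2.1]
opening: 0.258
grasp_force: 0.9
```

```bash
python3 -m pendant '[[[0.26,0,1,-0.2,0,0,0],[0.26,0,2,-0.4,0,0,0],[0.26,0,3,-0.6,0,0,0],[0.26,0,4,-0.7,0,0,0],[0.26,0,5,-0.8,0,0,0]]]'
python3 -m pendant '[[[0.26,0,1,-0.1,0,0,0],[0.26,0,2,-0.2,0,0,0],[0.26,0,3,-0.3,0,0,0],[0.26,0,4,-0.3,0,0,0],[0.26,0,5,-0.3,0,0,0]]]'
python3 -m pendant '[[[0.26,0,1.5,-0.1,0,0,0],[0.26,0,3,-0.2,0,0,0],[0.26,0,4.5,-0.3,0,0,0],[0.26,0,6,-0.3,0,0,0],[0.26,0,7,-0.3,0,0,0]]]'
python3 -c "
from h import *
p,r=cur();print(r.inv().apply(c2w(V,(175,5.2,130))[0]-p)*1000)
"
```

```text
time_s: 6.17
eef_pos: [0.6964, 0.1353, 0.2573]
eef_rot: [0.414, 0.889, -0.178, -0.08]
wrist_force: [0.2, 1.6, -0.3]
opening: 0.261
grasp_force: 0.7
time_s: 6.58
eef_pos: [0.6952, 0.1322, 0.261]
eef_rot: [0.414, 0.889, -0.178, -0.08]
wrist_force: [-0.1, -0.4, -0.0]
opening: 0.261
grasp_force: 0.2
time_s: 7.0
eef_pos: [0.6936, 0.1287, 0.2666]
eef_rot: [0.413, 0.889, -0.178, -0.08]
wrist_force: [1.9, 2.8, -0.6]
opening: 0.256
grasp_force: 1.3
[ -0.61958986 -25.10521569 156.65970537]
```

```bash
python3 -m pendant '[[[0.26,0,1.5,0,0,0,0],[0.26,0,3,0,0,0,0],[0.26,0,4.5,0,0,0,0],[0.26,0,6,0,0,0,0],[0.26,0,7,0.2,0,0,0]]]'
python3 -m pendant '[[[0.26,0,1.5,0.1,0,0,0],[0.26,0,3,0.3,0,0,0],[0.26,0,4.5,0.5,0,0,0],[0.26,0,6,0.7,0,0,0],[0.26,0,7,1,0,0,0]]]'
python3 -m pendant '[[[0.26,0,0,0,0,0,0],[0.26,0,0,0,0,0,0]]]'
python3 -c "
from h import *
import cv2
p,r=cur();print(r.inv().apply(c2w(V,(175,5.2,130))[0]-p)*1000)
s=ctrl.camera('scene');cv2.imwrite('pics/s2.png',cv2.resize(s[60:300,180:500],None,fx=2.4,fy=2.4,interpolation=cv2.INTER_CUBIC)[:,:,::-1])
"
```

```text
time_s: 7.42
eef_pos: [0.6917, 0.1243, 0.2719]
eef_rot: [0.414, 0.889, -0.178, -0.08]
wrist_force: [1.2, 3.6, -0.7]
opening: 0.259
grasp_force: 1.6
time_s: 7.83
eef_pos: [0.6896, 0.1193, 0.2765]
eef_rot: [0.414, 0.889, -0.178, -0.08]
wrist_force: [2.6, 3.6, -1.0]
opening: 0.256
grasp_force: 1.9
time_s: 8.0
eef_pos: [0.6896, 0.1192, 0.2764]
eef_rot: [0.414, 0.889, -0.178, -0.08]
wrist_force: [2.4, 3.6, -0.4]
opening: 0.258
grasp_force: 1.3
[ -0.60288426 -39.42116927 155.09937447]
```

View pics/s2.png

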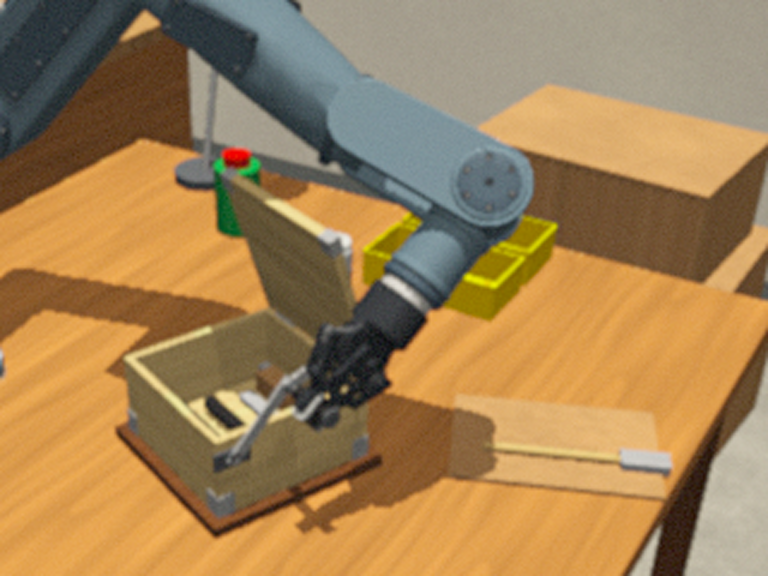

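```bash
python3 -m pendant '[[[0.45,0,0,0,0,0,0],[0.45,0,0,0,0,0,0],[0.45,0,0,0,0,0,0]]]'
python3 -m pendant '[[[0.45,0,0,-20,0,0,0],[0.45,0,0,-50,0,0,0],[0.45,0,0,-90,0,0,0],[0.45,0,0,-130,0,0,0],[0.45,0,0,-130,0,0,0]]]'
python3 -m pendant '[[[0,0,0,0,0,0,0],[0,0,0,0,0,0,0]]]'
cat > lid.py <<'E'
from h import *
def tip(th,l=200,off=0,x=-20):
    t=np.radians(th);n=14+off
    return c2w(V,(x,110-l*np.cos(t)+n*np.sin(t),110+l*np.sin(t)+n*np.cos(t)))[0]
T=tool(65)
E
python3 -c "
from lid import *
p,r=cur();print(p,ctrl.get_obs()['q'])
a=tcp(tip(72,off=70),T,.173)
print(a)
seq([(p+[0,.02,.14],r),(a+[.03,0,.06],T),(a,T)])
"
```

```text
time_s: 8.3
eef_pos: [0.6896, 0.1188, 0.2763]
eef_rot: [0.414, 0.889, -0.178, -0.08]
wrist_force: [0.2, 0.2, -0.2]
opening: 0.45
grasp_force: 0.0
time_s: 8.72
eef_pos: [0.7285, 0.216, 0.3676]
eef_rot: [0.412, 0.89, -0.178, -0.075]
wrist_force: [1.1, -0.3, 1.3]
opening: 0.452
grasp_force: 0.0
time_s: 8.88
eef_pos: [0.7271, 0.211, 0.3593]
eef_rot: [0.414, 0.889, -0.178, -0.08]
wrist_force: [-0.8, -0.5, -0.1]
opening: 0.181
grasp_force: 0.0
[0.72707167 0.21104889 0.35928745] [ 0.24531984  0.83375456  0.87390192 -0.7217813   1.94016431  2.12007847]
[0.5502278  0.28933808 0.49927609]
[-7.1, 95.2, -104.3] [0.0, 0.0, 0.0] rows>= 3.4
[-157.7, 47.9, -37.3] [0.434, -0.007, 0.002] rows>= 4.1
[-27.7, -14.8, 59.3] [0.0, 0.0, 0.0] rows>= 1.6
```

```bash
python3 -m pendant '[[[0,-2,24,-26,0,0,0],[0,-4,48,-52,0,0,0],[0,-6,72,-78,0,0,0],[0,-7,95,-104,0,0,0],[0,-7,95,-104,0,0,0]]]'
python3 -m pendant '[[[0,-32,10,-7,0.08,0,0],[0,-64,20,-15,0.17,0,0],[0,-96,30,-22,0.26,0,0],[0,-128,40,-30,0.35,0,0],[0,-158,48,-37,0.434,-0.007,0]]]'
python3 -m pendant '[[[0,0,0,0,0,0,0],[0,0,0,0,0,0,0]]]'
python3 -c "
from lid import *
import cv2
p,r=cur();print(p,ctrl.get_obs()['q'])
s=ctrl.camera('scene');cv2.imwrite('pics/s3.png',cv2.resize(s[60:300,180:500],None,fx=2.4,fy=2.4,interpolation=cv2.INTER_CUBIC)[:,:,::-1])
seq([(tcp(tip(72,off=o),T,.173),T) for o in (70,20,0)])
"
```

```text
time_s: 9.3
eef_pos: [0.7267, 0.2302, 0.5081]
eef_rot: [0.412, 0.89, -0.181, -0.076]
wrist_force: [0.4, -0.4, 1.7]
opening: 0.002
grasp_force: 0.0
time_s: 9.72
eef_pos: [0.5783, 0.2884, 0.5584]
eef_rot: [0.211, 0.957, -0.193, -0.044]
wrist_force: [0.3, 0.2, 0.3]
opening: 0.004
grasp_force: 0.0
time_s: 9.88
eef_pos: [0.5785, 0.2885, 0.5602]
eef_rot: [0.212, 0.957, -0.192, -0.042]
wrist_force: [0.7, -0.2, -1.0]
opening: 0.009
grasp_force: 0.0
[0.57853585 0.28848294 0.5602259 ] [ 0.34991628  0.38179003  1.07791613 -0.34281407  1.96633754  2.22992053]
[-27.5, -15.9, 58.3] [0.001, 0.001, 0.001] rows>= 1.6
[-0.0, 36.6, 34.1] [0.0, 0.0, 0.0] rows>= 1.2
[0.0, 14.6, 13.6] [0.0, 0.0, 0.0] rows>= 0.5
```

View pics/s3.png

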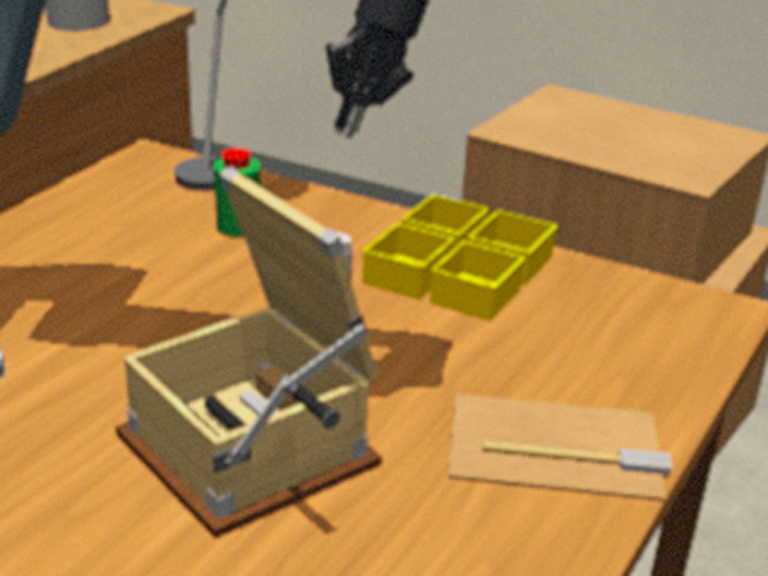

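Stay is folded upward and holds, lid still standing near 72°, gripper clear behind and above the lid (tip at ≈(348,130)).

```bash
python3 -m pendant '[[[0,-14,-8,30,0,0,0],[0,-28,-16,58,0,0,0],[0,-28,2,75,0,0,0],[0,-28,20,92,0,0,0],[0,-28,20,92,0,0,0]]]'
python3 -m pendant '[[[0,0,2,2,0,0,0],[0,0,4,4,0,0,0],[0,0,6,6,0,0,0],[0,0,6,6,0,0,0]]]'
python3 -m pendant '[[[0,0,2,2,0,0,0],[0,0,4,4,0,0,0],[0,0,5,5,0,0,0],[0,0,5,5,0,0,0]]]'
python3 -c "
from lid import *
seq([(tcp(tip(72,off=o),T,.173),T) for o in (0,)])
seq([(tcp(tip(t),T,.173),T) for t in np.arange(68,-1,-5)],(tcp(tip(72),T,.173),T))
"
```

```text
time_s: 10.35
eef_pos: [0.5316, 0.244, 0.4796]
eef_rot: [0.215, 0.956, -0.193, -0.047]
wrist_force: [0.6, -1.2, 0.5]
opening: -0.002
grasp_force: 0.0
time_s: 10.68
eef_pos: [0.5294, 0.2399, 0.4814]
eef_rot: [0.212, 0.957, -0.192, -0.043]
wrist_force: [1.4, -0.7, 0.0]
opening: -0.001
grasp_force: 0.0
time_s: 11.02
eef_pos: [0.5263, 0.234, 0.4795]
eef_rot: [0.212, 0.957, -0.192, -0.042]
wrist_force: [0.4, 0.0, -0.2]
opening: 0.005
grasp_force: 0.3
[0.6, 4.9, 4.3] [-0.001, -0.001, 0.001] rows>= 0.2
[0.0, 10.6, 9.2] [0.0, 0.0, 0.0] rows>= 0.3
[-0.0, 12.3, 12.5] [0.0, 0.0, 0.0] rows>= 0.4
[-0.0, 11.1, 13.5] [0.0, 0.0, 0.0] rows>= 0.4
[0.0, 9.9, 14.4] [0.0, 0.0, 0.0] rows>= 0.4
[0.0, 8.6, 15.2] [0.0, 0.0, 0.0] rows>= 0.4
[0.0, 7.3, 15.9] [0.0, 0.0, 0.0] rows>= 0.4
[0.0, 5.8, 16.5] [0.0, 0.0, 0.0] rows>= 0.4
[-0.0, 4.4, 16.9] [0.0, 0.0, 0.0] rows>= 0.4
[0.0, 2.9, 17.3] [0.0, 0.0, 0.0] rows>= 0.4
[-0.0, 1.4, 17.4] [0.0, 0.0, 0.0] rows>= 0.4
[-0.0, -0.2, 17.5] [0.0, 0.0, 0.0] rows>= 0.4
[0.0, -1.7, 17.4] [0.0, 0.0, 0.0] rows>= 0.4
[-0.0, -3.2, 17.2] [0.0, 0.0, 0.0] rows>= 0.4
[0.0, -4.7, 16.9] [0.0, 0.0, 0.0] rows>= 0.4
```

```bash
python3 -m pendant '[[[0,0,1,1,0,0,0],[0,0,2,2,0,0,0],[0,0,3,3,0,0,0],[0,0,4,4,0,0,0],[0,0,5,4.5,0,0,0]]]'
python3 -m pendant '[[[0,0,2,1.8,0,0,0],[0,0,4,3.6,0,0,0],[0,0,6,5.4,0,0,0],[0,0,8,7.2,0,0,0],[0,0,10.6,9.2,0,0,0]]]'
python3 -m pendant '[[[0,0,2.5,2.5,0,0,0],[0,0,5,5,0,0,0],[0,0,7.4,7.5,0,0,0],[0,0,9.8,10,0,0,0],[0,0,12.3,12.5,0,0,0]]]'
```

```text
time_s: 11.43
eef_pos: [0.5238, 0.2279, 0.4776]
eef_rot: [0.212, 0.957, -0.192, -0.043]
wrist_force: [1.5, 2.8, 2.3]
opening: 0.002
grasp_force: 1.8
time_s: 11.85
eef_pos: [0.5185, 0.2153, 0.4733]
eef_rot: [0.212, 0.957, -0.192, -0.043]
wrist_force: [0.7, 2.6, 1.1]
opening: -0.002
grasp_force: 1.6
time_s: 12.27
eef_pos: [0.5121, 0.2002, 0.4668]
eef_rot: [0.212, 0.957, -0.192, -0.043]
wrist_force: [3.4, 2.8, -0.4]
opening: 0.005
grasp_force: 1.4
```

Lid moves with about 3 N. Continuing.

```bash
python3 -m pendant '[[[0,0,2.2,2.7,0,0,0],[0,0,4.4,5.4,0,0,0],[0,0,6.7,8.1,0,0,0],[0,0,8.9,10.8,0,0,0],[0,0,11.1,13.5,0,0,0]]]'
python3 -m pendant '[[[0,0,2,2.9,0,0,0],[0,0,4,5.8,0,0,0],[0,0,6,8.6,0,0,0],[0,0,8,11.5,0,0,0],[0,0,9.9,14.4,0,0,0]]]'
python3 -m pendant '[[[0,0,1.7,3,0,0,0],[0,0,3.4,6,0,0,0],[0,0,5.2,9.1,0,0,0],[0,0,6.9,12.2,0,0,0],[0,0,8.6,15.2,0,0,0]]]'
python3 -m pendant '[[[0,0,1.5,3.2,0,0,0],[0,0,2.9,6.4,0,0,0],[0,0,4.4,9.5,0,0,0],[0,0,5.8,12.7,0,0,0],[0,0,7.3,15.9,0,0,0]]]'
python3 -c "
from lid import *
import cv2
p,r=cur();print(ctrl.get_obs()['q']);seq([(tcp(tip(t),T,.173),T) for t in (43,38)])
s=ctrl.camera('scene');cv2.imwrite('pics/s4.png',cv2.resize(s[60:300,180:500],None,fx=2.4,fy=2.4,interpolation=cv2.INTER_CUBIC)[:,:,::-1])
"
```

```text
time_s: 12.68
eef_pos: [0.506, 0.1856, 0.4595]
eef_rot: [0.212, 0.957, -0.192, -0.043]
wrist_force: [1.3, 3.5, -1.7]
opening: -0.001
grasp_force: 1.3
time_s: 13.1
eef_pos: [0.5002, 0.1717, 0.4508]
eef_rot: [0.212, 0.957, -0.192, -0.043]
wrist_force: [2.1, 3.2, -0.6]
opening: 0.002
grasp_force: 1.2
time_s: 13.52
eef_pos: [0.4947, 0.1586, 0.4406]
eef_rot: [0.212, 0.957, -0.192, -0.043]
wrist_force: [0.9, 2.9, 0.3]
opening: -0.001
grasp_force: 1.1
time_s: 13.93
eef_pos: [0.4896, 0.1463, 0.4292]
eef_rot: [0.212, 0.957, -0.192, -0.043]
wrist_force: [1.6, 2.3, 0.5]
opening: -0.001
grasp_force: 1.0
[ 0.16146214  0.12028751  1.65317936 -0.36642569  1.60762645  2.15971746]
[0.5, -0.3, -0.7] [-0.0, -0.0, 0.001] rows>= 0.0
[0.0, 5.8, 16.5] [0.0, 0.0, 0.0] rows>= 0.4
```

View pics/s4.png

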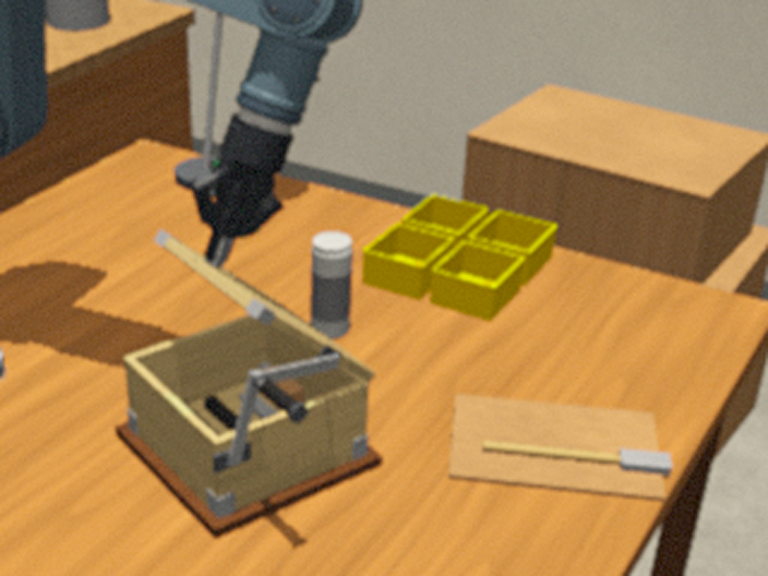

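The lid is about halfway down, with the fingertips at ≈(218,262) on its outer face and the stay folding properly.

```bash
python3 -m pendant '[[[0,0,1.2,3.3,0,0,0],[0,0,2.3,6.6,0,0,0],[0,0,3.5,9.9,0,0,0],[0,0,4.6,13.2,0,0,0],[0,0,5.8,16.5,0,0,0]]]'
python3 -m pendant '[[[0,0,0.9,3.4,0,0,0],[0,0,1.8,6.8,0,0,0],[0,0,2.6,10.1,0,0,0],[0,0,3.5,13.5,0,0,0],[0,0,4.4,16.9,0,0,0]]]'
python3 -m pendant '[[[0,0,0.6,3.5,0,0,0],[0,0,1.2,6.9,0,0,0],[0,0,1.7,10.4,0,0,0],[0,0,2.3,13.8,0,0,0],[0,0,2.9,17.3,0,0,0]]]'
python3 -m pendant '[[[0,0,0.3,3.5,0,0,0],[0,0,0.6,7,0,0,0],[0,0,0.8,10.4,0,0,0],[0,0,1.1,13.9,0,0,0],[0,0,1.4,17.4,0,0,0]]]'
python3 -m pendant '[[[0,0,0,3.5,0,0,0],[0,0,0,7,0,0,0],[0,0,-0.1,10.5,0,0,0],[0,0,-0.1,14,0,0,0],[0,0,-0.2,17.5,0,0,0]]]'
python3 -c "
from lid import *
print(ctrl.get_obs()['q']);seq([(tcp(tip(t),T,.173),T) for t in (18,13,8,4,2,0)])
"
```

```text
time_s: 14.4
eef_pos: [0.4849, 0.1351, 0.4167]
eef_rot: [0.212, 0.957, -0.192, -0.043]
wrist_force: [1.1, 3.6, 0.6]
opening: -0.004
grasp_force: 0.9
time_s: 14.82
eef_pos: [0.4806, 0.1249, 0.4032]
eef_rot: [0.212, 0.957, -0.192, -0.043]
wrist_force: [1.0, 2.2, -0.2]
opening: 0.002
grasp_force: 0.9
time_s: 15.23
eef_pos: [0.4768, 0.1157, 0.3887]
eef_rot: [0.212, 0.957, -0.192, -0.043]
wrist_force: [1.2, 2.1, 0.7]
opening: 0.002
grasp_force: 0.8
time_s: 15.65
eef_pos: [0.4734, 0.1078, 0.3735]
eef_rot: [0.212, 0.957, -0.192, -0.043]
wrist_force: [0.0, 1.8, 0.9]
opening: 0.002
grasp_force: 0.8
time_s: 16.07
eef_pos: [0.4706, 0.1012, 0.3576]
eef_rot: [0.212, 0.957, -0.192, -0.043]
wrist_force: [1.4, 0.2, 0.4]
opening: 0.0
grasp_force: 0.7
[ 0.08004173  0.12065916  1.80505616 -0.38801846  1.43732303  2.14282216]
[0.5, 0.0, -0.7] [-0.0, -0.0, 0.001] rows>= 0.0
[0.0, -1.7, 17.4] [0.0, 0.0, 0.0] rows>= 0.4
[-0.0, -3.2, 17.2] [0.0, 0.0, 0.0] rows>= 0.4
[0.0, -3.6, 13.5] [0.0, 0.0, 0.0] rows>= 0.3
[-0.0, -2.2, 6.7] [0.0, 0.0, 0.0] rows>= 0.2
[-0.0, -2.4, 6.6] [0.0, 0.0, 0.0] rows>= 0.2
```

```bash
python3 -m pendant '[[[0,0,-0.3,3,0,0,0],[0,0,-0.6,6,0,0,0],[0,0,-0.9,9,0,0,0],[0,0,-1.2,12,0,0,0],[0,0,-1.5,15,0,0,0]]]'
python3 -m pendant '[[[0,0,-0.5,2.5,0,0,0],[0,0,-1,5,0,0,0],[0,0,-1.5,7.5,0,0,0],[0,0,-2,10,0,0,0],[0,0,-2.5,12.5,0,0,0]]]'
python3 -m pendant '[[[0,0,-0.4,2,0,0,0],[0,0,-0.8,4,0,0,0],[0,0,-1.2,6,0,0,0],[0,0,-1.6,8,0,0,0],[0,0,-2,9,0,0,0]]]'
python3 -m pendant '[[[0,0,-0.4,1.2,0,0,0],[0,0,-0.8,2.4,0,0,0],[0,0,-1.2,3.6,0,0,0],[0,0,-1.6,4.8,0,0,0],[0,0,-2,6,0,0,0]]]'
python3 -c "
from lid import *
seq([(tcp(tip(t),T,.173),T) for t in (4,0)])
"
```

```text
time_s: 16.48
eef_pos: [0.4687, 0.0966, 0.3434]
eef_rot: [0.212, 0.957, -0.192, -0.043]
wrist_force: [0.9, 0.6, 1.5]
opening: 0.003
grasp_force: 0.7
time_s: 16.9
eef_pos: [0.4675, 0.0938, 0.331]
eef_rot: [0.212, 0.957, -0.192, -0.043]
wrist_force: [-1.0, -1.2, 1.9]
opening: -0.002
grasp_force: 0.8
time_s: 17.32
eef_pos: [0.4668, 0.092, 0.322]
eef_rot: [0.212, 0.957, -0.192, -0.043]
wrist_force: [-0.1, -1.6, 0.8]
opening: -0.0
grasp_force: 0.7
time_s: 17.73
eef_pos: [0.4665, 0.0914, 0.3159]
eef_rot: [0.212, 0.957, -0.192, -0.043]
wrist_force: [0.0, -1.2, 1.7]
opening: 0.004
grasp_force: 0.7
[0.5, -0.4, 5.1] [-0.0, -0.0, 0.001] rows>= 0.1
[-0.0, -4.6, 13.2] [0.0, 0.0, 0.0] rows>= 0.3
```

```bash
python3 -m pendant '[[[0,0,-0.4,0.9,0,0,0],[0,0,-0.8,1.8,0,0,0],[0,0,-1.2,2.7,0,0,0],[0,0,-1.6,3.6,0,0,0],[0,0,-2,4.5,0,0,0]]]'
python3 -m pendant '[[[0,0,-0.4,0.9,0,0,0],[0,0,-0.8,1.8,0,0,0],[0,0,-1.2,2.7,0,0,0],[0,0,-1.4,3.2,0,0,0],[0,0,-1.7,3.6,0,0,0]]]'
python3 -m pendant '[[[0,0,-0.2,0.5,0,0,0],[0,0,-0.4,0.9,0,0,0],[0,0,-0.6,1.4,0,0,0],[0,0,-0.8,1.8,0,0,0],[0,0,-0.8,1.8,0,0,0]]]'
python3 -c "
from lid import *
seq([(tcp(tip(t),T,.173),T) for t in (0,)])
"
```

```text
time_s: 18.15
eef_pos: [0.4665, 0.0914, 0.311]
eef_rot: [0.212, 0.957, -0.192, -0.043]
wrist_force: [-0.3, -1.2, 2.3]
opening: -0.002
grasp_force: 0.7
time_s: 18.57
eef_pos: [0.4665, 0.0914, 0.307]
eef_rot: [0.212, 0.957, -0.192, -0.043]
wrist_force: [0.3, -1.1, 0.9]
opening: 0.002
grasp_force: 0.7
time_s: 18.98
eef_pos: [0.4665, 0.0914, 0.305]
eef_rot: [0.212, 0.957, -0.192, -0.043]
wrist_force: [-0.3, -1.1, 1.2]
opening: -0.002
grasp_force: 0.5
[0.5, -0.5, 8.5] [-0.0, -0.0, 0.001] rows>= 0.2
```

```bash
python3 -m pendant '[[[0,0,-0.2,0.4,0,0,0],[0,0,-0.4,0.8,0,0,0],[0,0,-0.5,1.2,0,0,0],[0,0,-0.7,1.6,0,0,0],[0,0,-0.8,1.8,0,0,0]]]'
python3 -m pendant '[[[0,0,-0.2,0.4,0,0,0],[0,0,-0.4,0.8,0,0,0],[0,0,-0.5,1.2,0,0,0],[0,0,-0.7,1.6,0,0,0],[0,0,-0.8,1.8,0,0,0]]]'
python3 -m pendant '[[[0,0,-0.1,0.2,0,0,0],[0,0,-0.2,0.4,0,0,0],[0,0,-0.3,0.6,0,0,0],[0,0,-0.4,0.8,0,0,0],[0,0,-0.4,0.9,0,0,0]]]'
```

```text
time_s: 19.4
eef_pos: [0.4665, 0.0913, 0.3031]
eef_rot: [0.212, 0.957, -0.192, -0.043]
wrist_force: [-0.9, -0.4, 1.7]
opening: -0.002
grasp_force: 0.7
time_s: 19.82
eef_pos: [0.4665, 0.0913, 0.3011]
eef_rot: [0.212, 0.957, -0.192, -0.043]
wrist_force: [-0.3, -1.3, 1.2]
opening: 0.001
grasp_force: 0.7
time_s: 20.23
eef_pos: [0.4665, 0.0913, 0.3001]
eef_rot: [0.212, 0.957, -0.192, -0.043]
wrist_force: [-0.8, -0.5, 0.4]
opening: -0.001
grasp_force: 0.7
```

```bash
python3 -m pendant '[[[0,0,-0.1,0.2,0,0,0],[0,0,-0.2,0.4,0,0,0],[0,0,-0.3,0.6,0,0,0],[0,0,-0.4,0.8,0,0,0],[0,0,-0.4,0.9,0,0,0]]]'
python3 -m pendant '[[[0,0,-0.1,0.2,0,0,0],[0,0,-0.2,0.4,0,0,0],[0,0,-0.2,0.5,0,0,0],[0,0,-0.2,0.5,0,0,0]]]'
python3 -m pendant '[[[0,0,-0.1,0.2,0,0,0],[0,0,-0.2,0.4,0,0,0],[0,0,-0.2,0.5,0,0,0],[0,0,-0.2,0.5,0,0,0]]]'
```

```text
time_s: 20.65
eef_pos: [0.4665, 0.0913, 0.2995]
eef_rot: [0.212, 0.957, -0.192, -0.043]
wrist_force: [-1.2, -1.0, 4.4]
opening: 0.002
grasp_force: 2.4
time_s: 20.98
eef_pos: [0.4665, 0.0913, 0.2993]
eef_rot: [0.212, 0.957, -0.192, -0.043]
wrist_force: [-1.9, 0.6, 7.8]
opening: 0.001
grasp_force: 3.8
time_s: 21.32
eef_pos: [0.4666, 0.0913, 0.2991]
eef_rot: [0.212, 0.957, -0.192, -0.043]
wrist_force: [-4.5, -0.2, 10.7]
opening: 0.001
grasp_force: 5.4
```

```bash
python3 -m pendant '[[[0,0,-0.1,0.2,0,0,0],[0,0,-0.2,0.4,0,0,0],[0,0,-0.2,0.5,0,0,0],[0,0,-0.2,0.5,0,0,0]]]'
```

```text
time_s: 21.65
eef_pos: [0.4666, 0.0913, 0.299]
eef_rot: [0.212, 0.957, -0.193, -0.043]
wrist_force: [-4.7, 1.1, 14.6]
opening: -0.004
grasp_force: 7.0
```

```bash
python3 -m pendant '[[[0,0,0,0.1,0,0,0],[0,0,0,0.1,0,0,0],[0,0,0,0.1,0,0,0],[0,0,0,0.1,0,0,0],[0,0,0,0.1,0,0,0]]]'
for i in 1 2; do python3 -m pendant '[[[0,0,0,0,0,0,0],[0,0,0,0,0,0,0],[0,0,0,0,0,0,0],[0,0,0,0,0,0,0],[0,0,0,0,0,0,0]]]'; done
python3 -m pendant '[[[0,0,0,0,0,0,0],[0,0,0,0,0,0,0]]]'
python3 -m pendant '[[[0,0,0.2,-0.5,0,0,0],[0,0,0.4,-1,0,0,0],[0,0,1,-2.5,0,0,0],[0,0,2.5,-6,0,0,0],[0,0,5,-12,0,0,0]]]'
python3 -m pendant '[[[0,0,10,-20,0,0,0],[0,0,20,-50,0,0,0],[0,0,30,-80,0,0,0],[0,0,40,-110,0,0,0],[0,0,40,-110,0,0,0]]]'
python3 -m pendant '[[[0,0,0,0,0,0,0],[0,0,0,0,0,0,0]]]'
python3 -c "
from h import *
import cv2
s=ctrl.camera('scene');cv2.imwrite('pics/s5.png',s[:,:,::-1])"
```

```text
time_s: 22.07
eef_pos: [0.4666, 0.0913, 0.299]
eef_rot: [0.212, 0.957, -0.193, -0.043]
wrist_force: [-4.7, 1.5, 14.8]
opening: -0.0
grasp_force: 7.2
time_s: 22.48
eef_pos: [0.4666, 0.0913, 0.299]
eef_rot: [0.212, 0.957, -0.193, -0.043]
wrist_force: [-4.0, 2.3, 13.7]
opening: 0.002
grasp_force: 7.2
time_s: 22.9
eef_pos: [0.4666, 0.0913, 0.299]
eef_rot: [0.212, 0.957, -0.193, -0.043]
wrist_force: [-5.2, 2.6, 14.6]
opening: 0.001
grasp_force: 7.2
time_s: 23.07
eef_pos: [0.4666, 0.0913, 0.299]
eef_rot: [0.212, 0.957, -0.193, -0.043]
wrist_force: [-4.0, 1.5, 13.9]
opening: 0.003
grasp_force: 7.2
time_s: 23.48
eef_pos: [0.4663, 0.0917, 0.31]
eef_rot: [0.212, 0.957, -0.192, -0.044]
wrist_force: [-0.3, 0.4, -0.3]
opening: 0.0
grasp_force: 0.0
time_s: 23.9
eef_pos: [0.4721, 0.1015, 0.4342]
eef_rot: [0.211, 0.958, -0.193, -0.037]
wrist_force: [0.4, -0.4, 1.4]
opening: 0.004
grasp_force: 0.0
time_s: 24.07
eef_pos: [0.4704, 0.1011, 0.4267]
eef_rot: [0.212, 0.957, -0.192, -0.043]
wrist_force: [-0.8, 0.4, -0.7]
opening: -0.002
grasp_force: 0.0
```

View pics/s5.png

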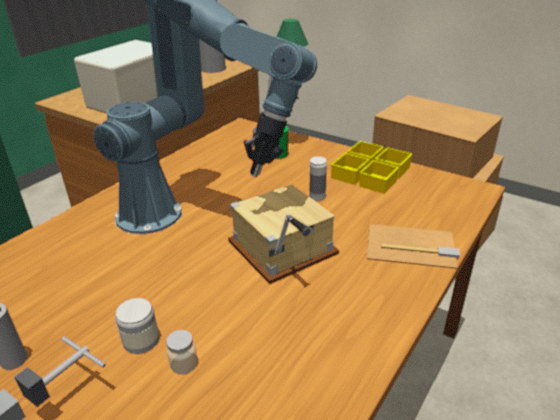

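The picture shows the lid shut flat at ≈(283,213), the stay folded, the bystanders in place and the gripper clear.

```bash
python3 -c "
from bench import ctrl
print(ctrl.hand_in())"
```

```text
the job is handed in; nothing more can be done
None
```

I unlocked the stay by its handle, lowered the lid slowly, pressed its free edge on the seal with about 14–15 N for more than a second, backed the arm clear and handed the job in at about 24 s; the tins and the jar were left where they stood.

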